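Pin and line up a lift-off hinge, hold the leaf for the washer

ROBOT

A 6-joint arm with a two-finger parallel gripper is mounted at the origin on a cart in front of the work surface, level with it; the furniture and walls round the work are solid. World frame = base frame: x ahead of the robot, y to its left, z up, the work surface at z = 0. Lengths are in m, angles in rad, forces in N, time in s.
With the tool pointing down it reaches from about 0.375 to 0.9 m from the base axis. Payload 3.1 kg.
Tool frame: the origin (TCP) lies between the finger pads; the fingertips stand 22 mm ahead of it and the grasp point (between the pads) lies 3 mm ahead of it; z points along the fingers, y is the direction in which the jaws open and shut (so a half turn about z gives the same grasp; the last joint's range is limited). The gripper opens to 87 mm and grips with 3 to 60 N. Pads are 19 mm wide; open, the fingers measure 117 mm over their backs; the gripper's body (75 mm by 190 mm) begins 51 mm behind the grasp point.
Start: joints at [1.137, 0.527, 1.433, -0, 1.181, -0.178], TCP at [0.158, 0.605, 0.245] pointing down, gripper open.
Joint ranges: [-3.08, 3.08], [-0.75, 2.2], [0.22, 2.44], [-1.43, 4.57], [0, 2.65], [-2.85, 2.85]. Speed limits (rad/s): [2.79, 2.79, 3.14, 3.14, 3.14, 3.14].

INTERFACE

Orientations are given as a unit quaternion [x, y, z, w].
In Python, from rig import get_obs, camera, get_calibration, hand_in, search_frame gives the robot as it stands.
- The arm moves only by the shell command python3 -m jog 'ROWS' [FORCE]. ROWS is JSON, a list of rows, each an object with "grip": the closure in counts, from 0 (fully open) to 255 (shut); "travel": the shift along the world's x, y, z in cm, a list of three; "twist": the turn about the world's z in degrees. A call has 1 to 8 rows; each row shifts and turns the commanded pose from where the row before left it; what a row does not reach is not made up. A row lasts 1/10 s, in which the tool goes at most 50 mm and 8.59 degrees, less where a joint would pass 70% of its speed; a pose out of reach is approached as far as the arm can. A call is refused whole if a number of a shift passes 5 or a number of a turn 8.59, either way. A call with a gripper value outside its range is refused whole. The fingers move at their own pace and stop on an object; FORCE is the grip in N (left out, the last holds). Time passes only in rows, so rows that do not move let the fingers close. It gives the time, the measured TCP pose, the force and the opening at its end, in the units of the state.
- get_obs(): the state, without advancing time (a new reading comes with each control period).
- camera(name): name is "scene" or "side" or "wrist"; returns the picture (384x512x3 uint8, red, green, blue); there is no depth.
- get_calibration(name): a dict with "fx", "fy", "cx", "cy" (pixels), "R" (3x3) and "t" (3): a world point X has camera coordinates R X + t; the wrist camera has in their place "T_tool_cam" (4x4, takes a point from camera to tool coordinates, whose origin is the TCP and whose axes are the flange's). Camera axes: x right, y down, z forward; pixel columns grow to the right and rows downward; lengths in m; the calibration is good to about 2 mm. The wrist camera is an equidistant fisheye: a pixel r from the principal point sees the ray r / f radians off the axis. A picture is of the moment at which its call begins: read the wrist's pose just before it. get_calibration takes no time and is no camera call.
- hand_in(): hands the job in, once; it reports no verdict.
Trained networks look in the newest picture that a camera, given by its name, has taken for a name from the list of things; names that differ only in an ending like _2 or _b are one class to them, and where a whole thing is asked for, a point or a joint stands for the part that bears it (a point fixed in the world has none). Each returns a list of dicts, best first, with "p" (0 to 1); they miss things now and then, are a little off and sometimes report something else, mostly with a low value. They report only what shows in the picture. A call takes as long as a camera call. They do not tell look-alikes from the thing itself.
- search_frame(target, camera): "at" ([x, y, z] in m, in world coordinates, good to about 4 mm: the middle of the surface that is visible of it).
The state is a dict: "time": time; "q": joint angles; "joint_velocities": joint speeds; "joint_torque": joint torques, N m; "position": TCP position; "tool_rot": TCP orientation; "ft_force": force on the tool from outside, world axes, zero at the start; "moment": the same for the moment, N m; "grip_width": finger opening in m.
Only numpy, scipy, OpenCV 4.12 (cv2) and the standard library are available. Lean on these libraries where they do the work, as an engineer would, in place of code of your own. Each camera call takes 0.05 s, during which the arm holds its last target. There are 200 camera calls.

TASK

Take the brass hinge pin out of its grey stand and stand it fully home in the bore of the fixed hinge knuckle on the blue jamb block, and let go of it. Then take the loose steel hinge leaf, thread its knuckle down over the pin and finish still holding the leaf there, upright, with the two knuckles lined up, the leaf in line with the fixed leaf on the side away from the block (hinge opened flat), and a gap of about 5 mm between the knuckles so that a colleague can slip in the washer. Do not shift the petri dish, beaker, timer or tall jar.

Things in the scene. Friction and masses are not known exactly. Their poses are not given: they have to be found in the camera images.
- pin_mid (a point): brass hinge pin, 10 mm diameter, 80 mm long, 50 g, foot with a chamfer 3 mm high and 2 mm wide, nose tapering to 4 mm over the top 6 mm; point at its centre, half-way up, z along the pin. It starts upright in the grey stand with its lower 20 mm in the hole
- pin_foot (a point): centre of the pin's foot, 40 mm below pin_mid, z along the pin
- pin_stand: grey block fixed to the table, 44 x 44 mm, 25 mm high, with a 20 mm deep hole 11.2 mm wide in the middle of its top; origin at the centre of its underside. The pin's foot starts 5 mm above the table
- bore_mouth (a point): centre of the mouth of the upright bore (11.2 mm wide, 30 mm deep) in the fixed steel knuckle (28 mm outer diameter), on its top face 45 mm above the table. z up; +y along the fixed leaf (12 mm thick, 45 mm high) to the blue jamb block (44 x 56 mm, 45 mm high, centre 72 mm from the bore). All fixed on an 8 mm high plate, 70 x 130 mm. The loose leaf is to point along -y
- bore_floor (a point): centre of the bore's floor, 30 mm below bore_mouth, 15 mm above the table; same axes
- knuckle_foot (a point): loose steel hinge leaf, 40 mm high, 220 g, upright on the table at the start: point on its knuckle's axis at the bottom face. Knuckle 28 mm outer diameter, 40 mm high, through bore 14 mm; z up along the bore. The strap, 12 mm thick, runs along -y to 93 mm from the axis; its last 10 mm are 24 mm thick
- leaf_grip (a point): centre of the loose leaf's strap, half-way up (20 mm above its bottom edge), 46 mm along -y from the knuckle axis, close to the leaf's centre of mass; same axes as knuckle_foot; grip across x (12 mm thick)
- food_slicer: white food slicer, fixed furniture, about 0.35 m high, to keep clear of: it lies within x 0.50 to 0.90, y -0.09 to 0.32 on the table, always in the same place
- dish: petri dish, 90 mm across, 15 mm high, bystander; origin at the centre of its underside
- glass_beaker: beaker, 68 mm across, 89 mm high, bystander; origin at the centre of its underside
- lab_timer: kitchen timer, 66 x 62 x 20 mm, bystander; origin at the centre of its underside
- tall_jar: lidded sample jar, 66 mm across, 92 mm high, bystander; origin at the centre of its underside
Not all that is in view belongs to the job. Several things look just like the part that bears knuckle_foot: the one meant starts farthest to the robot's left.

How it is judged:
On the way, in this order (a step that is already met when the one before it is completed fails the run):
1. the pin stands fully home in the fixed knuckle's bore, let go (horizontal distance between pin_foot and bore_floor below 0.003 m and z of pin_foot in the frame of bore_floor below 0.004 m and angle between pin_mid's own z axis and vertical below 0.1 rad and contact force between the fingers and pin below 0.2 N), for 0.2 s.
2. the loose knuckle is threaded over the pin (horizontal distance between knuckle_foot and bore_mouth below 0.004 m and z of knuckle_foot in the frame of bore_mouth between -0.003 and 0.035 m), for 0.1 s.
At the end, for the whole second after the job is handed in: Pin in the bore: foot within 3 mm of axis, 4 mm of floor, tilt < 0.1 rad. Fingers hold the leaf (> 1 N), < 0.02 m/s; knuckle axes within 4 mm, gap 1.5 to 10 mm, no touch of leaf and fixed half (< 0.3 N); leaf tilt < 0.1 rad, in line within 0.17 rad, pointing away from the block (horizontal distance between pin_foot and bore_floor below 0.003 m and z of pin_foot in the frame of bore_floor below 0.004 m and angle between each of pin_mid, knuckle_foot's own z axis and vertical below 0.1 rad and horizontal distance between knuckle_foot and bore_mouth below 0.004 m and z of knuckle_foot in the frame of bore_mouth between 0.0015 and 0.01 m and angle between the y axis of knuckle_foot and the y axis of bore_mouth, either way round below 0.17 rad and y of leaf_grip in the frame of bore_mouth below -0.03 m and contact force between the fingers and leaf above 1 N and contact force between leaf and jamb below 0.3 N and linear speed of leaf below 0.02 m/s); the arm keeps its last pose, push and grip.
It fails at once if the petri dish is moved by more than 30 mm or tipped over (distance of dish from where it was at the start of the episode above 0.03 m or angle between dish's own z axis and vertical above 0.5 rad).
It fails at once if the beaker is moved by more than 30 mm or tipped over (distance of glass_beaker from where it was at the start of the episode above 0.03 m or angle between glass_beaker's own z axis and vertical above 0.5 rad).
It fails at once if the timer is moved by more than 30 mm or tipped over (distance of lab_timer from where it was at the start of the episode above 0.03 m or angle between lab_timer's own z axis and vertical above 0.5 rad).
It fails at once if the tall jar is moved by more than 30 mm or tipped over (distance of tall_jar from where it was at the start of the episode above 0.03 m or angle between tall_jar's own z axis and vertical above 0.5 rad).
It also fails if it takes over 64 s, if anything falls off the work surface, if the arm or the gripper's body presses on something with over 40 N, if the wrist force passes 120 N, or if a joint passes its speed limit or range.

## Working session

There is one attempt and no reset: what is moved stays moved. The work goes in short steps, Python scripts to look and compute and a shell command to move; the robot and the scene stay as the last step left them, time stands still between calls to the robot, and variables do not carry over. Pictures are saved under pics/ and viewed, about 8 in all and at most 12, crops included, and the job is handed in when it is done.

```bash
mkdir -p pics; python3 - <<'E'
from rig import *
import cv2,numpy as np
for c in("scene","side"):
    im=camera(c); cv2.imwrite(f"pics/{c}0.png",cv2.cvtColor(im,cv2.COLOR_RGB2BGR))
    K=get_calibration(c);R=np.array(K['R']);print(c,K['fx'],K['cx'],K['cy'],(-R.T@np.array(K['t'])).round(3),R[2].round(2))
    for n in("pin_mid","pin_stand","bore_mouth","knuckle_foot","leaf_grip","dish","glass_beaker","lab_timer","tall_jar"):
        print(n,[(np.round(d['at'],3).tolist(),round(d['p'],2)) for d in search_frame(n,c)])
o=get_obs();print(o['time'],o['position'],o['tool_rot'],o['grip_width']);print(get_calibration('wrist'))
a,b=cv2.imread("pics/scene0.png"),cv2.imread("pics/side0.png")
E
```

```text
scene 351.5140319811425 256.4274053361469 199.5298939898643 [0.056 0.244 0.832] [ 0.48 -0.42 -0.77]
pin_mid []
pin_stand [([0.626, -0.465, 0.069], 0.65), ([0.609, -0.284, 0.02], 0.55)]
bore_mouth [([0.472, -0.065, 0.024], 0.84)]
knuckle_foot [([0.458, -0.485, 0.03], 0.9), ([0.484, -0.336, 0.039], 0.53)]
leaf_grip [([0.461, -0.48, 0.03], 0.86), ([0.485, -0.34, 0.04], 0.57)]
dish [([0.4, 0.097, 0.019], 0.74), ([0.485, -0.338, 0.04], 0.62)]
glass_beaker [([0.652, -0.105, 0.059], 0.69)]
lab_timer [([0.376, -0.217, 0.016], 0.85)]
tall_jar [([0.627, -0.464, 0.07], 0.8), ([0.617, -0.289, 0.06], 0.49)]
side 389.50283896096215 258.08174480210056 189.970795157153 [0.139 0.55  0.511] [ 0.42 -0.78 -0.46]
pin_mid [([0.466, -0.042, 0.027], 0.73), ([0.619, -0.286, 0.053], 0.5)]
pin_stand [([0.613, -0.282, 0.022], 0.52), ([0.376, -0.21, 0.02], 0.17)]
bore_mouth [([0.464, -0.037, 0.024], 0.83), ([0.478, -0.332, 0.031], 0.45)]
knuckle_foot [([0.456, -0.487, 0.024], 0.84), ([0.481, -0.331, 0.034], 0.6)]
leaf_grip [([0.48, -0.33, 0.032], 0.75), ([0.461, -0.481, 0.025], 0.73), ([0.617, -0.287, 0.056], 0.
[... 175 characters left out ...]
, 0.019], 0.74), ([0.618, -0.288, 0.056], 0.64)]
tall_jar [([0.622, -0.457, 0.066], 0.95), ([0.398, 0.104, 0.014], 0.49)]
1.0 [0.15808871 0.60465892 0.24458347] [1.27556619e-01 9.91831290e-01 3.20181592e-05 5.60282358e-06] 0.08725125432572647
{'fx': 297.3186396354542, 'fy': 297.3186396354542, 'cx': 255.34775813930537, 'cy': 193.9504800488619, 'T_tool_cam': array([[-5.41892819e-04, -9.67262658e-01, -2.53776785e-01,
         6.85720701e-02],
       [ 9.99999670e-01, -3.70649412e-04, -7.22592907e-04,
         1.22787368e-03],
       [ 6.04874919e-04, -2.53777093e-01,  9.67262540e-01,
        -1.40481897e-01],
       [ 0.00000000e+00,  0.00000000e+00,  0.00000000e+00,
         1.00000000e+00]])}
```

View pics/scene0.png

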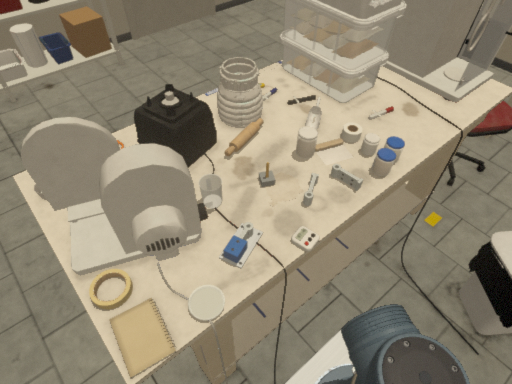

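View pics/side0.png

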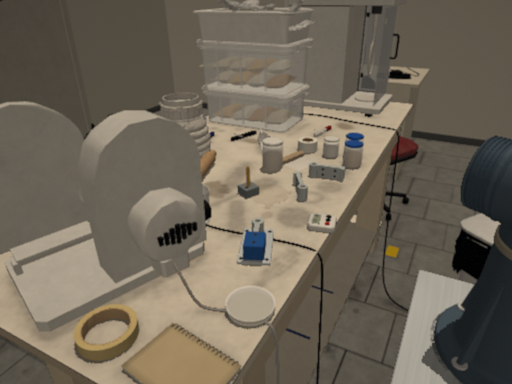

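```bash
python3 -m jog '[{"grip":0,"travel":[5,-5,1],"twist":-6},{"grip":0,"travel":[5,-5,1],"twist":-6},{"grip":0,"travel":[4,-5,1],"twist":-3},{"grip":0,"travel":[4,-5,1],"twist":0},{"grip":0,"travel":[3,-5,0],"twist":0},{"grip":0,"travel":[2,-5,0],"twist":0},{"grip":0,"travel":[1,-5,0],"twist":0},{"grip":0,"travel":[0,-5,0],"twist":0}]' 20
python3 -m jog '[{"grip":0,"travel":[0,-5,1],"twist":0},{"grip":0,"travel":[0,-5,1],"twist":0},{"grip":0,"travel":[0,-5,1],"twist":0},{"grip":0,"travel":[0,-5,1],"twist":0},{"grip":0,"travel":[0,-5,0],"twist":0},{"grip":0,"travel":[0,-5,0],"twist":0},{"grip":0,"travel":[0,-5,0],"twist":0},{"grip":0,"travel":[0,0,0],"twist":0}]'
python3 - <<'E'
import cv2,numpy as np
a=cv2.imread("pics/scene0.png")[120:270,210:410];b=cv2.imread("pics/side0.png")[125:275,220:380]
cv2.imwrite("pics/crop0.png",np.hstack([cv2.resize(a,None,fx=2.2,fy=2.2,interpolation=2),cv2.resize(b,None,fx=2.2,fy=2.2,interpolation=2)]))
E
```

```text
time: 1.8
position: [0.3457, 0.2675, 0.2743]
tool_rot: [0.256, 0.967, 0.001, 0.001]
ft_force: [2.3, -0.3, -0.6]
grip_width: 0.0872
time: 2.6
position: [0.3451, -0.0837, 0.3141]
tool_rot: [0.261, 0.965, -0.002, 0.002]
ft_force: [0.8, 0.2, 0.8]
grip_width: 0.0867
```

View pics/crop0.png

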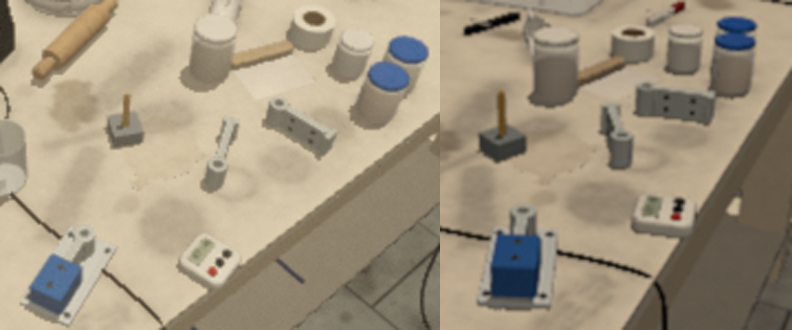

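```bash
cat > h.py <<'E'
from rig import *
import cv2,numpy as np
from scipy.spatial.transform import Rotation as Ro
K=get_calibration('wrist');TC=np.array(K['T_tool_cam']);D=np.zeros(4)
KM=np.array([[K['fx'],0,K['cx']],[0,K['fy'],K['cy']],[0,0,1]])
def wrist(name):
    o=get_obs();im=camera('wrist');T=np.eye(4);T[:3,:3]=Ro.from_quat(o['tool_rot']).as_matrix();T[:3,3]=o['position']
    cv2.imwrite(f'pics/{name}.png',cv2.cvtColor(im,cv2.COLOR_RGB2BGR));np.save(f'pics/{name}.npy',T@TC);return o
def ray(name,uv):
    W=np.load(f'pics/{name}.npy');d=(np.array(uv)-[K['cx'],K['cy']])/K['fx'];r=np.hypot(*d)
    v=np.r_[d/r*np.sin(r),np.cos(r)] if r>0 else np.array([0,0,1.]);return W[:3,3],W[:3,:3]@v
def onz(name,uv,z):
    p,v=ray(name,uv);return p+v*(z-p[2])/v[2]
def proj(name,X):
    W=np.load(f'pics/{name}.npy');c=W[:3,:3].T@(np.array(X)-W[:3,3]);r=np.arctan2(np.hypot(c[0],c[1]),c[2])
    return np.array([K['cx'],K['cy']])+K['fx']*r*c[:2]/np.hypot(c[0],c[1])
def find(n,c='wrist'): print(n,[(np.round(d['at'],3).tolist(),round(d['p'],2)) for d in search_frame(n,c)])
E
python3 -m jog '[{"grip":0,"travel":[2,-5,-1],"twist":-7},{"grip":0,"travel":[2,-5,0],"twist":-7},{"grip":0,"travel":[2,-3,0],"twist":-7},{"grip":0,"travel":[0,0,0],"twist":0}]'
python3 - <<'E'
from h import *
o=wrist('w1');print(o['position'],o['time'])
for n in("pin_mid","pin_stand","bore_mouth","knuckle_foot","leaf_grip","lab_timer","glass_beaker"):find(n)
cv2.imwrite('pics/w1b.png',cv2.resize(cv2.imread('pics/w1.png'),(800,600),interpolation=2))
E
```

```text
time: 3.0
position: [0.4038, -0.2032, 0.3044]
tool_rot: [0.43, 0.903, -0.001, 0.002]
ft_force: [-0.5, 0.8, 0.5]
grip_width: 0.0874
[ 0.40382265 -0.20319339  0.30438142] 3.0
pin_mid [([0.619, -0.287, 0.042], 0.36), ([0.381, -0.224, 0.014], 0.28)]
pin_stand [([0.608, -0.284, 0.025], 0.65)]
bore_mouth [([0.474, -0.075, 0.019], 0.75), ([0.62, -0.285, 0.036], 0.17)]
knuckle_foot [([0.5, -0.372, 0.041], 0.81), ([0.429, -0.482, 0.015], 0.81)]
leaf_grip [([0.498, -0.37, 0.041], 0.72), ([0.43, -0.48, 0.017], 0.67)]
lab_timer [([0.38, -0.222, 0.018], 0.9)]
glass_beaker [([0.633, -0.096, 0.039], 0.62)]
```

View pics/w1b.png

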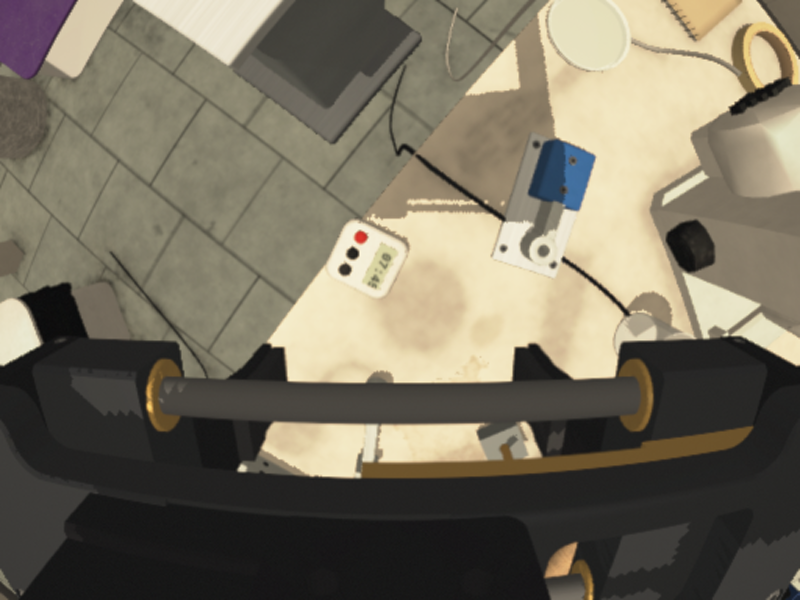

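```bash
python3 - <<'E'
from h import *
s=.64
for n,u,z in [('bore',(543,250),.045),('blk far right',(595,152),.045),('blk near right',(581,210),.045),('blk left far',(552,139),.045),('plate c1',(493,261),.008),('plate c2',(555,277),.008),('plate c3',(531,136),.008),('knuckle top',(380,378),.04),('strapL',(371,425),.04),('stand c',(492,423),.025),('stand c2',(523,430),.025),('stand l',(480,437),.025)]:
    print(n,onz('w1',np.array(u)*s,z).round(4))
print(get_obs()['q'])
E
```

```text
bore [ 0.4973 -0.1116  0.045 ]
blk far right [ 0.4763 -0.0109  0.045 ]
blk near right [ 0.5007 -0.0603  0.045 ]
blk left far [ 0.4384 -0.0309  0.045 ]
plate c1 [ 0.4783 -0.1489  0.008 ]
plate c2 [ 0.5382 -0.1199  0.008 ]
plate c3 [ 0.4282 -0.0324  0.008 ]
knuckle top [ 0.4614 -0.3008  0.04  ]
strapL [ 0.4865 -0.3473  0.04  ]
stand c [ 0.5887 -0.2747  0.025 ]
stand c2 [ 0.6223 -0.2607  0.025 ]
stand l [ 0.5903 -0.2951  0.025 ]
[-7.10185315e-01  2.05421888e-01  1.77958033e+00  6.11614431e-05
  1.15656288e+00 -1.39833213e+00]
```

```bash
python3 -m jog '[{"grip":0,"travel":[2,-1,-1],"twist":8.5},{"grip":0,"travel":[2,-1,-1],"twist":8.5},{"grip":0,"travel":[2,-1,-1],"twist":8.5},{"grip":0,"travel":[2,-1,-1],"twist":8.5},{"grip":0,"travel":[2,-1,-1],"twist":8.5},{"grip":0,"travel":[2,-1,-1],"twist":8.5},{"grip":0,"travel":[2,-1,-1],"twist":8.5},{"grip":0,"travel":[2,-1,-2],"twist":8.5}]'
python3 -m jog '[{"grip":0,"travel":[2,-0.2,-2],"twist":8.5},{"grip":0,"travel":[2,0,-2],"twist":8.5},{"grip":0,"travel":[0.7,0,-2],"twist":5.6},{"grip":0,"travel":[0,0,0],"twist":0},{"grip":0,"travel":[0,0,0],"twist":0}]'
python3 - <<'E'
from h import *
o=wrist('w2');print(o['position'],o['time'],o['q'])
for n in("pin_mid","pin_stand","bore_mouth"):find(n)
cv2.imwrite('pics/w2b.png',cv2.resize(cv2.imread('pics/w2.png'),(800,600),interpolation=2))
E
```

```text
time: 4.2
position: [0.5624, -0.2793, 0.2151]
tool_rot: [-0.154, 0.988, -0.001, 0.001]
ft_force: [0.2, -0.2, 0.7]
grip_width: 0.0871
time: 4.7
position: [0.6088, -0.2781, 0.1539]
tool_rot: [-0.34, 0.94, -0.001, -0.002]
ft_force: [0.3, 0.1, -0.5]
grip_width: 0.0867
[ 0.60879122 -0.27807764  0.15394027] 4.7 [-0.59295423  0.68968321  1.38976362 -0.0056795   1.06365303 -2.85446651]
pin_mid [([0.619, -0.291, 0.069], 0.82)]
pin_stand [([0.615, -0.291, 0.021], 0.6)]
bore_mouth [([0.474, -0.115, 0.007], 0.77)]
```

View pics/w2b.png

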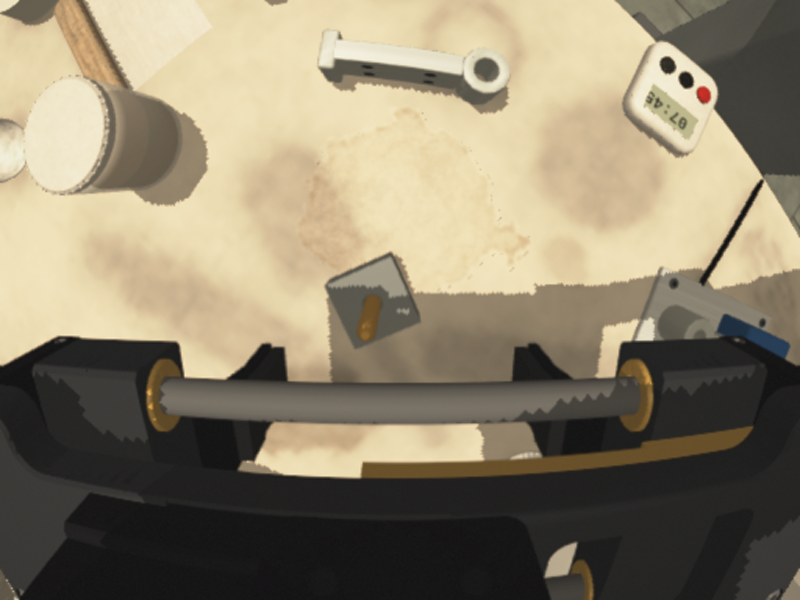

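```bash
python3 -m jog '[{"grip":0,"travel":[0,0,0],"twist":-7.5},{"grip":0,"travel":[0,0,0],"twist":-7.5},{"grip":0,"travel":[0,0,0],"twist":0}]'
python3 - <<'E'
from h import *
s=.64
C=np.array([onz('w2',np.array(u)*s,.025) for u in [(327,287),(391,253),(420,320),(357,348)]]);print(C.round(4),C.mean(0))
print('nose',onz('w2',np.array((366,333))*s,.083))
for n,u in [('bore',(668,325)),('kn',(487,68)),('knouter',(486,71)),('end1',(330,33)),('strapL',(338,39)),('strapL2',(464,58)),('blkc',(722,317))]: print(n,onz('w2',np.array(u)*s,.04 if n[0] in 'kse' else .045).round(4))
o=wrist('w3');print(o['position'],o['q'])
for n in("pin_mid","pin_stand"):find(n)
im=cv2.imread('pics/w3.png')[100:300,130:400];cv2.imwrite('pics/w3b.png',cv2.resize(im,None,fx=2.9,fy=2.9,interpolation=2))
E
```

```text
time: 5.2
position: [0.6092, -0.2793, 0.1553]
tool_rot: [-0.213, 0.977, -0.002, -0.002]
ft_force: [1.2, 0.0, -0.5]
grip_width: 0.0867
[[ 0.6302 -0.3162  0.025 ]
 [ 0.59   -0.2996  0.025 ]
 [ 0.6103 -0.2601  0.025 ]
 [ 0.649  -0.2783  0.025 ]] [ 0.61986942 -0.28852447  0.025     ]
nose [ 0.62036986 -0.28880211  0.083     ]
bore [ 0.5082 -0.1392  0.045 ]
kn [ 0.4739 -0.327   0.04  ]
knouter [ 0.4756 -0.3263  0.04  ]
end1 [ 0.5133 -0.4067  0.04  ]
strapL [ 0.5134 -0.4006  0.04  ]
strapL2 [ 0.478  -0.3402  0.04  ]
blkc [ 0.4751 -0.1067  0.045 ]
[ 0.60918843 -0.27926148  0.15527932] [-0.59422775  0.68843216  1.38797608 -0.00534419  1.06479115 -2.59270449]
pin_mid [([0.62, -0.292, 0.072], 0.86)]
pin_stand [([0.613, -0.292, 0.024], 0.78), ([0.629, -0.464, 0.088], 0.68)]
```

View pics/w3b.png

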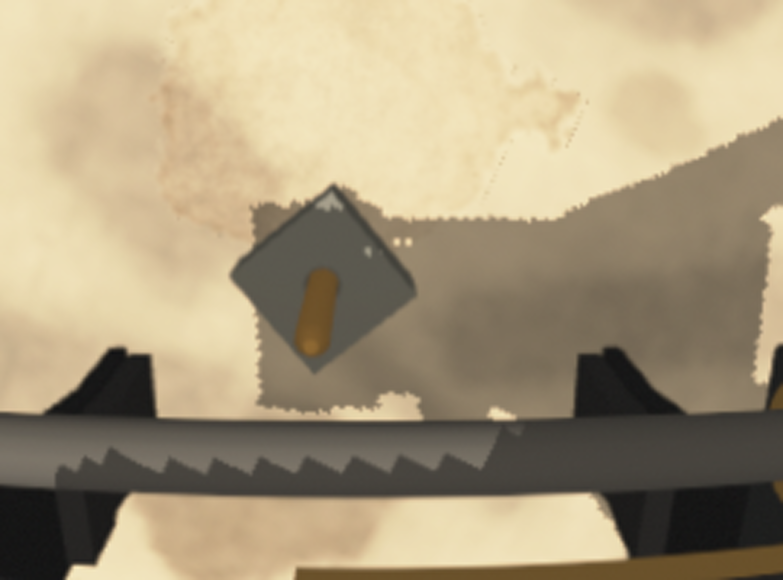

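```bash
python3 -m jog '[{"grip":0,"travel":[1.1,-0.9,0],"twist":0},{"grip":0,"travel":[0,0,-2],"twist":0},{"grip":0,"travel":[0,0,-1.5],"twist":0},{"grip":0,"travel":[0,0,0],"twist":0},{"grip":0,"travel":[0,0,0],"twist":0}]'
python3 - <<'E'
from h import *
print('w3 nose',onz('w3',(237.2,218.5),.083),'base',onz('w3',(241,196.6),.025))
o=wrist('w4');print(o['position'],o['q'],o['time'])
def brass(n):
    im=cv2.imread(f'pics/{n}.png');h=cv2.cvtColor(im,cv2.COLOR_BGR2HSV)
    m=cv2.inRange(h,(8,120,60),(28,255,255));m[240:]=0
    k,l,st,ce=cv2.connectedComponentsWithStats(m);
    for i in range(1,k):
        if st[i,4]>15 and st[i,1]>140 and 180<ce[i][0]<340: print(n,st[i],ce[i])
brass('w3');brass('w4')
for X in [(.6203,-.2888,.085),(.6203,-.2888,.025)]: print(proj('w4',X),proj('w3',X))
find('pin_mid')
E
```

```text
time: 5.85
position: [0.6197, -0.2875, 0.1184]
tool_rot: [-0.214, 0.977, -0.001, -0.003]
ft_force: [-0.7, -0.1, -0.0]
grip_width: 0.0868
w3 nose [ 0.62100035 -0.28868777  0.083     ] base [ 0.61944502 -0.28938084  0.025     ]
[ 0.61969321 -0.28745911  0.11842934] [-0.59557767  0.7506837   1.37106942 -0.00547964  1.02282969 -2.59458405] 5.85
w3 [232 193  14  30 304] [238.84539474 207.80592105]
w4 [245 197  14  36 439] [252.01822323 215.14578588]
[252.17721676 228.72436944] [237.2712146  218.51656895]
[252.96776043 202.39128651] [241.19478608 197.64181533]
pin_mid [([0.613, -0.289, 0.07], 0.64)]
```

```bash
python3 -m jog '[{"grip":0,"travel":[0.05,-0.13,-2.5],"twist":0},{"grip":0,"travel":[0,0,-2.5],"twist":0},{"grip":0,"travel":[0,0,0],"twist":0},{"grip":255,"travel":[0,0,0],"twist":0},{"grip":255,"travel":[0,0,0],"twist":0},{"grip":255,"travel":[0,0,0],"twist":0},{"grip":255,"travel":[0,0,0],"twist":0},{"grip":255,"travel":[0,0,0],"twist":0}]' 20
```

```text
time: 6.75
position: [0.621, -0.2893, 0.0698]
tool_rot: [-0.214, 0.977, -0.002, -0.002]
ft_force: [-0.9, 0.4, -0.0]
grip_width: 0.0546
```

```bash
python3 -m jog '[{"grip":255,"travel":[0,0,0],"twist":0},{"grip":255,"travel":[0,0,0],"twist":0},{"grip":255,"travel":[0,0,0],"twist":0},{"grip":255,"travel":[0,0,0],"twist":0},{"grip":255,"travel":[0,0,0],"twist":0},{"grip":255,"travel":[0,0,0],"twist":0},{"grip":255,"travel":[0,0,0],"twist":0},{"grip":255,"travel":[0,0,0],"twist":0}]' 30
```

```text
time: 7.55
position: [0.6207, -0.2891, 0.069]
tool_rot: [-0.214, 0.977, -0.001, -0.002]
ft_force: [-0.4, 0.5, 0.1]
grip_width: 0.0092
```

```bash
python3 -m jog '[{"grip":255,"travel":[0,0,2],"twist":0},{"grip":255,"travel":[0,0,3],"twist":0},{"grip":255,"travel":[0,0,3],"twist":0},{"grip":255,"travel":[-2,3,1],"twist":0},{"grip":255,"travel":[-2.5,3.5,0],"twist":5},{"grip":255,"travel":[-2.5,3.5,0],"twist":5},{"grip":255,"travel":[-2,3,0],"twist":5},{"grip":255,"travel":[-2,3,0],"twist":0}]'
python3 -m jog '[{"grip":255,"travel":[-1.3,1.7,-0.5],"twist":0},{"grip":255,"travel":[0,0,0],"twist":0},{"grip":255,"travel":[0,0,0],"twist":0}]'
python3 - <<'E'
from h import *
o=wrist('w5');print(o['position'],o['tool_rot'],o['q'],o['time'],o['grip_width'])
find('bore_mouth');find('pin_mid')
p=np.array(o['position']);print('foot px',proj('w5',p-[0,0,.064]),'bore px',proj('w5',(.497,-.112,.045)))
im=cv2.imread('pics/w5.png')[90:290,130:400];cv2.imwrite('pics/w5b.png',cv2.resize(im,None,fx=2.9,fy=2.9,interpolation=2))
E
```

```text
time: 8.35
position: [0.5096, -0.1278, 0.1593]
tool_rot: [-0.34, 0.94, -0.002, -0.002]
ft_force: [0.5, -0.5, -0.2]
grip_width: 0.0089
time: 8.65
position: [0.4985, -0.1124, 0.1544]
tool_rot: [-0.34, 0.941, -0.002, -0.001]
ft_force: [1.5, -0.1, -0.6]
grip_width: 0.0089
[ 0.49850445 -0.11243073  0.15440211] [-0.33963517  0.94055378 -0.00215624 -0.00137766] [-0.43794045  0.51134617  1.80298647 -0.0067978   0.82617508 -2.69719299] 8.65 0.008935668197744752
bore_mouth [([0.475, -0.085, 0.009], 0.93)]
pin_mid [([0.494, -0.118, 0.131], 0.67)]
foot px [255.36892547 213.33271932] bore px [257.04904648 196.09956347]
```

View pics/w5b.png

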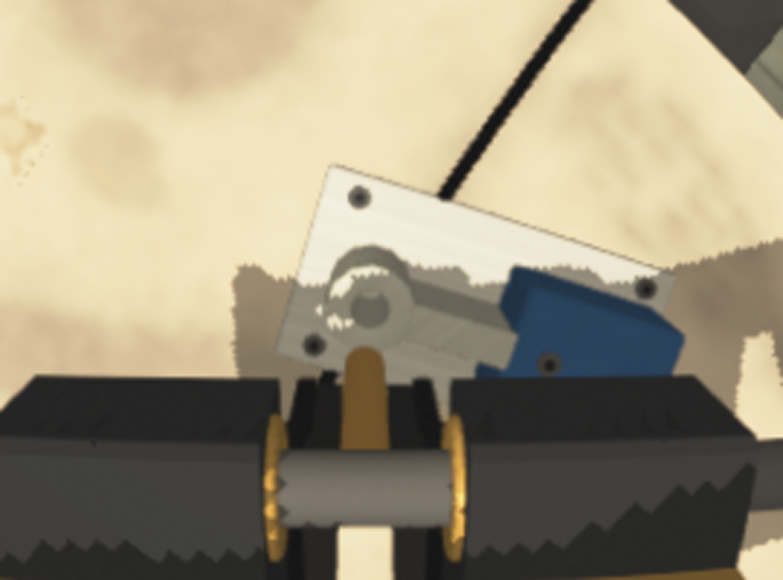

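```bash
cat >> h.py <<'E'
def foot(n,lo=150,hi=236):
    """foot-end outline of held pin: topmost brass row and centre column"""
    im=cv2.imread(f'pics/{n}.png');h=cv2.cvtColor(im,cv2.COLOR_BGR2HSV)
    m=cv2.inRange(h,(8,110,50),(28,255,255));m[hi:]=0;m[:lo]=0;m[:,:225]=0;m[:,290:]=0
    ys,xs=np.nonzero(m);t=ys.min();print(n,'top row',t,[(r,xs[ys==r].min(),xs[ys==r].max()) for r in range(t,t+14,2)])
E
python3 - <<'E'
from h import *
foot('w5')
for uv in [(257.9,195.5),(257.9,196)]: print('bore',onz('w5',uv,.045))
p=np.array(get_obs()['position']);t=Ro.from_quat(get_obs()['tool_rot']).as_matrix()
f=p+t[:,2]*.064;print(t[:,2],f,'foot',proj('w5',f))
e=p+t[:,2]*.064+t[:,0]*.003;print('foot near-edge',proj('w5',e),'body edge',proj('w5',p+t[:,2]*.061+t[:,0]*.005))
E
```

```text
w5 top row 210 [(210, np.int64(253), np.int64(258)), (212, np.int64(251), np.int64(260)), (214, np.int64(250), np.int64(261)), (216, np.int64(249), np.int64(261)), (218, np.int64(249), np.int64(261)), (220, np.int64(249), np.int64(261)), (222, np.int64(249), np.int64(262))]
bore [ 0.49611195 -0.11177582  0.045     ]
bore [ 0.49645764 -0.11148777  0.045     ]
[-4.71979666e-04 -5.19981862e-03 -9.99986369e-01] [ 0.49922542 -0.1138546   0.09036676] foot [253.22000902 212.85011492]
foot near-edge [253.2157376 208.9018561] body edge [253.18337611 207.48753842]
```

```bash
python3 - <<'E'
from h import *
f=onz('w5',(255.6,213.5),.0904);b=onz('w5',(257.9,195.7),.045);print(f,b,'move cm',(b-f)*100)
E
```

```text
[ 0.49849617 -0.1122201   0.0904    ] [ 0.49625019 -0.11166064  0.045     ] move cm [-0.22459822  0.05594605 -4.54      ]
```

```bash
python3 -m jog '[{"grip":255,"travel":[-0.22,0.06,-1.5],"twist":0},{"grip":255,"travel":[0,0,-1.4],"twist":0},{"grip":255,"travel":[0,0,-0.8],"twist":0},{"grip":255,"travel":[0,0,0],"twist":0},{"grip":255,"travel":[0,0,0],"twist":0}]'
python3 - <<'E'
from h import *
o=wrist('w6');print(o['position'],o['tool_rot'],o['ft_force'],o['time'],o['grip_width'])
foot('w6')
im=cv2.imread('pics/w6.png')[150:250,190:325];cv2.imwrite('pics/w6b.png',cv2.resize(im,None,fx=5.8,fy=5.8,interpolation=2))
E
```

```text
time: 9.3
position: [0.496, -0.1121, 0.1171]
tool_rot: [-0.339, 0.941, -0.002, -0.002]
ft_force: [0.5, 0.7, -0.5]
grip_width: 0.0084
[ 0.49602719 -0.11205922  0.11708858] [-0.33901775  0.94077697 -0.00158849 -0.00176733] [ 0.52964099  0.69825965 -0.47472353] 9.3 0.008421332384331437
w6 top row 210 [(210, np.int64(252), np.int64(258)), (212, np.int64(250), np.int64(260)), (214, np.int64(249), np.int64(261)), (216, np.int64(249), np.int64(261)), (218, np.int64(249), np.int64(261)), (220, np.int64(249), np.int64(262)), (222, np.int64(249), np.int64(262))]
```

View pics/w6b.png

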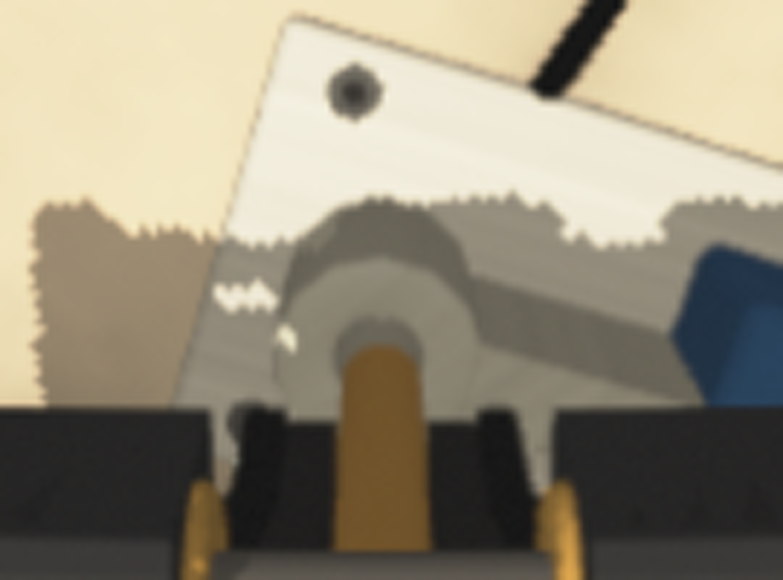

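```bash
python3 - <<'E'
from h import *
f=onz('w6',(255.5,213.5),.0531);
for r in(212,212.6,213.2):
  b=onz('w6',(255.4,r),.045);print(f,b,'move cm',(b-f)*100, proj('w6',b+np.array([-.766,-.643,0])*.0056),proj('w6',b+np.array([-.766,-.643,0])*.014))
E
```

```text
[ 0.49598929 -0.11185437  0.0531    ] [ 0.49718152 -0.1109863   0.045     ] move cm [ 0.11922243  0.08680694 -0.81      ] [255.34701294 204.86239256] [255.26617362 193.96479504]
[ 0.49598929 -0.11185437  0.0531    ] [ 0.49754721 -0.11068371  0.045     ] move cm [ 0.15579167  0.11706643 -0.81      ] [255.34704557 205.47140435] [255.26625008 194.58632762]
[ 0.49598929 -0.11185437  0.0531    ] [ 0.49791338 -0.11038071  0.045     ] move cm [ 0.1924089   0.14736566 -0.81      ] [255.34707834 206.08046976] [255.26632695 195.20800181]
```

```bash
python3 -m jog '[{"grip":255,"travel":[0.11,0.08,0],"twist":0},{"grip":255,"travel":[0,0,-0.5],"twist":0},{"grip":255,"travel":[0,0,-0.5],"twist":0},{"grip":255,"travel":[0,0,-0.4],"twist":0},{"grip":255,"travel":[0,0,0],"twist":0},{"grip":255,"travel":[0,0,0],"twist":0}]'; python3 -c "
from rig import *
o=get_obs();print(o['ft_force'],o['moment'])"
```

```text
time: 9.95
position: [0.4969, -0.1111, 0.1028]
tool_rot: [-0.339, 0.941, -0.002, -0.002]
ft_force: [0.1, -2.6, -0.8]
grip_width: 0.0091
[ 0.11739576 -2.62836488 -0.75842644] [-0.44854212 -0.03334547 -0.04499569]
```

```bash
python3 -m jog '[{"grip":255,"travel":[0,-0.04,-0.6],"twist":0},{"grip":255,"travel":[0,0,-0.7],"twist":0},{"grip":255,"travel":[0,0,-0.6],"twist":0},{"grip":255,"travel":[0,0,0],"twist":0},{"grip":255,"travel":[0,0,0],"twist":0}]'
```

```text
time: 10.45
position: [0.4969, -0.1114, 0.0836]
tool_rot: [-0.339, 0.941, -0.002, -0.002]
ft_force: [1.7, -3.2, -2.5]
grip_width: 0.0093
```

```bash
python3 -m jog '[{"grip":255,"travel":[0.02,-0.04,-0.3],"twist":0},{"grip":255,"travel":[0,0,-0.2],"twist":0},{"grip":255,"travel":[0,0,0],"twist":0},{"grip":255,"travel":[0,0,0],"twist":0}]'
```

```text
time: 10.85
position: [0.497, -0.1116, 0.079]
tool_rot: [-0.339, 0.941, -0.002, -0.002]
ft_force: [0.7, -2.4, -1.5]
grip_width: 0.0084
```

```bash
python3 -m jog '[{"grip":255,"travel":[0,0,-0.15],"twist":0},{"grip":255,"travel":[0,0,-0.1],"twist":0},{"grip":255,"travel":[0,0,0],"twist":0},{"grip":255,"travel":[0,0,0],"twist":0}]'
```

```text
time: 11.25
position: [0.497, -0.1116, 0.0766]
tool_rot: [-0.339, 0.941, -0.002, -0.002]
ft_force: [1.7, -3.6, 1.2]
grip_width: 0.0092
```

```bash
python3 -m jog '[{"grip":255,"travel":[0,0,-0.2],"twist":0},{"grip":255,"travel":[0,0,0],"twist":0},{"grip":255,"travel":[0,0,0],"twist":0}]'; python3 -m jog '[{"grip":255,"travel":[0,0,-0.2],"twist":0},{"grip":255,"travel":[0,0,0],"twist":0},{"grip":255,"travel":[0,0,0],"twist":0}]'
```

```text
time: 11.55
position: [0.497, -0.1116, 0.0745]
tool_rot: [-0.339, 0.941, -0.002, -0.002]
ft_force: [1.7, -3.3, 1.2]
grip_width: 0.009
time: 11.85
position: [0.497, -0.1117, 0.0725]
tool_rot: [-0.339, 0.941, -0.002, -0.002]
ft_force: [1.9, -4.8, 0.3]
grip_width: 0.0086
```

```bash
python3 - <<'E'
from h import *
o=wrist('w7');foot('w7')
a=cv2.imread('pics/w7.png')[150:250,190:325]
b=cv2.cvtColor(camera('side'),cv2.COLOR_RGB2BGR);c=cv2.cvtColor(camera('scene'),cv2.COLOR_RGB2BGR)
cv2.imwrite('pics/side7.png',b);cv2.imwrite('pics/scene7.png',c)
f=lambda i:cv2.resize(i,(400,296),interpolation=2)
cv2.imwrite('pics/v7.png',np.vstack([np.hstack([f(a),f(b[190:290,200:335])]),np.hstack([f(c[190:290,190:325]),f(b[100:300,130:400])])]))
print(o['position'])
E
```

```text
Traceback (most recent call last):
  File "h.py", line 22, in foot
    ys,xs=np.nonzero(m);t=ys.min();print(n,'top row',t,[(r,xs[ys==r].min(),xs[ys==r].max()) for r in range(t,t+14,2)])
                                                           ~~~~~~~~~~~~~^^
ValueError: zero-size array to reduction operation minimum which has no identity
```

```bash
python3 - <<'E'
from h import *
a=cv2.imread('pics/w7.png')[150:250,190:325]
b=cv2.cvtColor(camera('side'),cv2.COLOR_RGB2BGR);c=cv2.cvtColor(camera('scene'),cv2.COLOR_RGB2BGR)
cv2.imwrite('pics/side7.png',b);cv2.imwrite('pics/scene7.png',c)
f=lambda i:cv2.resize(i,(400,296),interpolation=2)
cv2.imwrite('pics/v7.png',np.vstack([np.hstack([f(a),f(b[190:290,200:335])]),np.hstack([f(c[190:290,190:325]),f(b[100:300,130:400])])]))
E
```

```text
(no output)
```

View pics/v7.png

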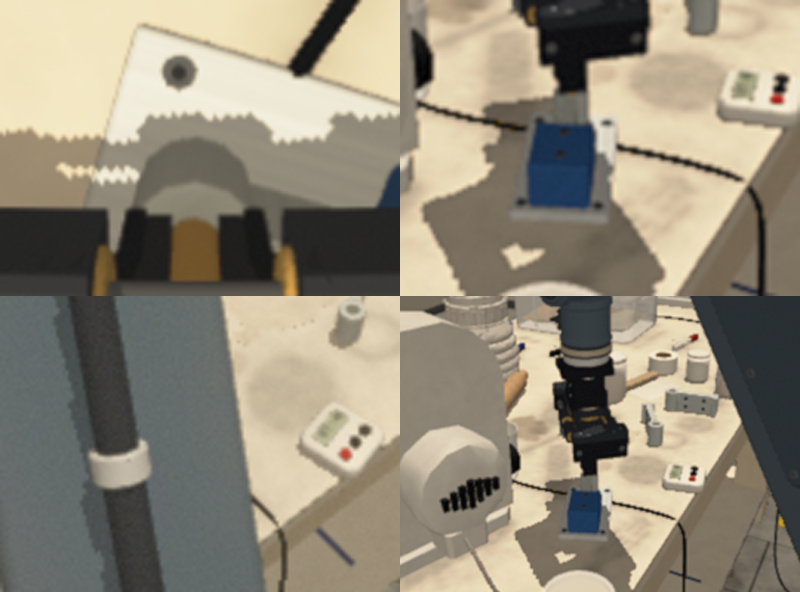

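```bash
python3 -m jog '[{"grip":255,"travel":[0.02,-0.06,0.1],"twist":0},{"grip":255,"travel":[0,0,0],"twist":0},{"grip":100,"travel":[0,0,0],"twist":0},{"grip":100,"travel":[0,0,0],"twist":0},{"grip":100,"travel":[0,0,0],"twist":0},{"grip":100,"travel":[0,0,0],"twist":0},{"grip":100,"travel":[0,0,0],"twist":0},{"grip":100,"travel":[0,0,0],"twist":0}]'
python3 -m jog '[{"grip":100,"travel":[0,0,2],"twist":0},{"grip":100,"travel":[0,0,3],"twist":0},{"grip":100,"travel":[0,0,3],"twist":0},{"grip":100,"travel":[0,0,0],"twist":0},{"grip":100,"travel":[0,0,0],"twist":0}]'
python3 - <<'E'
from h import *
o=wrist('w8');print(o['position'],o['time'],o['grip_width'])
for X in [(.497,-.1115,.095),(.497,-.1115,.045)]: print(proj('w8',X))
find('pin_mid')
a=cv2.imread('pics/w8.png')[130:260,170:345]
cv2.imwrite('pics/w8b.png',cv2.resize(a,None,fx=4.5,fy=4.5,interpolation=2))
E
```

```text
time: 12.8
position: [0.4968, -0.112, 0.0736]
tool_rot: [-0.339, 0.941, -0.001, -0.002]
ft_force: [-0.2, 0.8, 0.1]
grip_width: 0.0479
time: 13.3
position: [0.4972, -0.1121, 0.1541]
tool_rot: [-0.339, 0.941, -0.002, -0.001]
ft_force: [0.5, -0.5, -0.2]
grip_width: 0.0527
[ 0.4971899  -0.11214457  0.15408282] 13.3 0.052727749579844156
[256.17272826 215.8419912 ]
[256.2115341  197.45586647]
pin_mid [([0.494, -0.116, 0.079], 0.59)]
```

View pics/w8b.png

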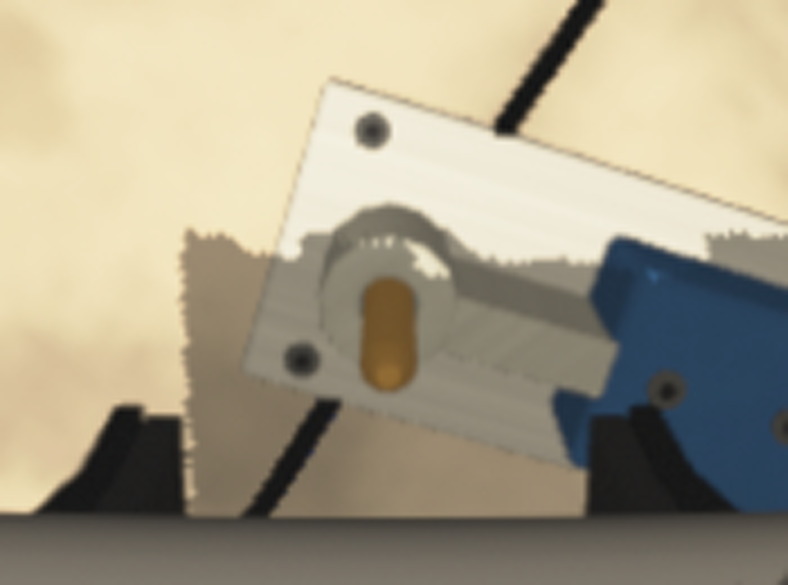

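```bash
python3 - <<'E'
from h import *
d=np.array([.766,.643,0])
for top in(.095,.1,.105,.09):
  c=np.array([.497,-.1115,0]); print(top,'tip bottom',proj('w8',c+d*.002+[0,0,top])[1],'shoulder bottom',proj('w8',c+d*.005+[0,0,top-.006])[1])
print('bore far edge', proj('w8',c-d*.0056+[0,0,.045]),'knuckle far',proj('w8',c-d*.014+[0,0,.045]))
im=cv2.imread('pics/w8.png');print(im[200:222,256].tolist())
E
```

```text
0.095 tip bottom 218.505259981122 shoulder bottom 219.68234663890928
0.1 tip bottom 220.86497457961607 shoulder bottom 221.99446628283698
0.105 tip bottom 223.33464178361922 shoulder bottom 224.41073911169266
0.09 tip bottom 216.24859343764126 shoulder bottom 217.4680504088507
bore far edge [256.17375484 191.20961699] knuckle far [256.11587558 181.71860222]
[[44, 84, 113], [43, 84, 113], [43, 85, 113], [43, 85, 113], [43, 84, 114], [42, 85, 114], [44, 88, 118], [45, 90, 121], [46, 91, 123], [46, 92, 126], [48, 95, 130], [51, 102, 139], [52, 106, 144], [51, 106, 144], [52, 105, 143], [50, 102, 137], [61, 98, 125], [102, 121, 134], [120, 136, 144], [121, 137, 144], [119, 135, 143], [115, 132, 139]]
```

```bash
python3 - <<'E'
from h import *
g=lambda x,y,z:onz('w8',(170+x/4.5-.4,130+y/4.5-.4),z)
a,b,c=g(330,78,.008),g(780,222,.008),g(245,372,.008);print(a,b,c)
print('edge ang',np.degrees(np.arctan2(*(b-a)[1::-1])),np.degrees(np.arctan2(*(a-c)[1::-1])))
E
python3 -m jog '[{"grip":100,"travel":[0,-4,0],"twist":0},{"grip":100,"travel":[0,-4,0],"twist":0},{"grip":60,"travel":[0,-3,0],"twist":-8.5},{"grip":0,"travel":[0,-2,0],"twist":-8.5},{"grip":0,"travel":[0,-2,0],"twist":-8.5},{"grip":0,"travel":[0,-2,0],"twist":-8.5},{"grip":0,"travel":[0,-2,0],"twist":-8.5},{"grip":0,"travel":[0,-2,0],"twist":-8.5}]'
python3 -m jog '[{"grip":0,"travel":[0,-2,0],"twist":-8.5},{"grip":0,"travel":[0,-2,0],"twist":-8.5},{"grip":0,"travel":[0,-1,0],"twist":-8.5},{"grip":0,"travel":[0,-2,0],"twist":-8.5},{"grip":0,"travel":[0,0,0],"twist":-8.5},{"grip":0,"travel":[0,0,0],"twist":-8.5},{"grip":0,"travel":[0,0,0],"twist":-1.5},{"grip":0,"travel":[0,0,0],"twist":0}]'
python3 - <<'E'
from h import *
o=wrist('w9');print(o['position'],o['tool_rot'],o['q'],o['time'],o['grip_width'])
find('knuckle_foot');find('leaf_grip')
print(proj('w9',(.474,-.327,.04)),proj('w9',(.497,-.374,.04)))
cv2.imwrite('pics/w9b.png',cv2.resize(cv2.imread('pics/w9.png')[90:320,100:410],None,fx=2.5,fy=2.5,interpolation=2))
E
```

```text
[ 0.47401743 -0.14723958  0.008     ] [ 0.43376012 -0.04988556  0.008     ] [ 0.53763644 -0.1203472   0.008     ]
edge ang 112.4658094598556 -157.0857416019217
time: 14.2
position: [0.4961, -0.3223, 0.1516]
tool_rot: [0.102, 0.995, 0.001, -0.004]
ft_force: [0.0, -0.5, -0.1]
grip_width: 0.0853
time: 15.0
position: [0.4965, -0.3915, 0.1522]
tool_rot: [0.528, 0.849, 0.001, -0.004]
ft_force: [0.2, -0.6, -0.3]
grip_width: 0.0868
[ 0.49649672 -0.39154225  0.15216292] [ 0.52771235  0.84941499  0.0009865  -0.0035879 ] [-8.44151117e-01  6.49649277e-01  1.48880197e+00 -1.74976949e-04
  1.01058205e+00 -1.30303506e+00] 15.0 0.08682520117591282
knuckle_foot [([0.489, -0.486, 0.037], 0.71), ([0.496, -0.364, 0.041], 0.68)]
leaf_grip [([0.491, -0.482, 0.041], 0.61), ([0.496, -0.36, 0.041], 0.59)]
[264.30684408 120.67010118] [263.82911904 181.2211462 ]
```

View pics/w9b.png

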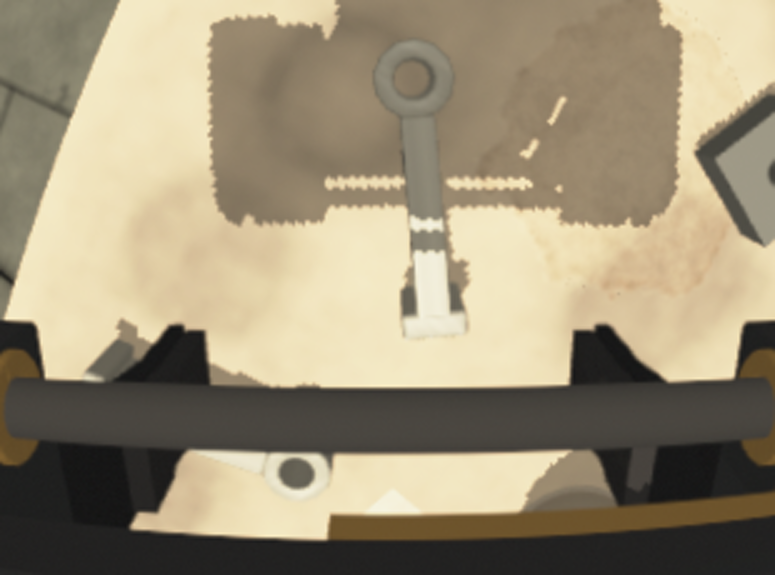

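```bash
python3 - <<'E'
from h import *
g=lambda x,y,z:onz('w9',(100+x/2.5-.3,90+y/2.5-.3),z)
k=g(413,78,.04);e=(g(403,335,.04)+g(467,332,.04))/2;s1=g(420,125,.04);s2=g(431,290,.04)
print(k,e,np.linalg.norm(e-k),s1,s2)
for a,b in((k,e),(s1,s2)):print(np.degrees(np.arctan2(*(b-a)[1::-1])))
d=(e-k)/np.linalg.norm(e-k);print('grip',k+d*.052)
E
```

```text
[ 0.47453465 -0.32695163  0.04      ] [ 0.52241591 -0.40458042  0.04      ] 0.0912077069464527 [ 0.4838089  -0.34024494  0.04      ] [ 0.51356311 -0.39058418  0.04      ]
-58.333808814881074
-59.41377785904261
grip [ 0.50183306 -0.37120992  0.04      ]
```

```bash
python3 -m jog '[{"grip":0,"travel":[0.53,2.03,-2],"twist":4.7},{"grip":0,"travel":[0,0,-4],"twist":0},{"grip":0,"travel":[0,0,-3.3],"twist":0},{"grip":0,"travel":[0,0,-3],"twist":0},{"grip":0,"travel":[0,0,0],"twist":0},{"grip":255,"travel":[0,0,0],"twist":0},{"grip":255,"travel":[0,0,0],"twist":0},{"grip":255,"travel":[0,0,0],"twist":0}]' 40
python3 -m jog '[{"grip":255,"travel":[0,0,0],"twist":0},{"grip":255,"travel":[0,0,0],"twist":0},{"grip":255,"travel":[0,0,0],"twist":0},{"grip":255,"travel":[0,0,0],"twist":0},{"grip":255,"travel":[0,0,0],"twist":0},{"grip":255,"travel":[0,0,0],"twist":0},{"grip":255,"travel":[0,0,0],"twist":0},{"grip":255,"travel":[0,0,0],"twist":0}]' 40
```

```text
time: 15.95
position: [0.5034, -0.3729, 0.0326]
tool_rot: [0.493, 0.87, -0.0, -0.001]
ft_force: [0.6, -0.3, -0.0]
grip_width: 0.0707
time: 16.75
position: [0.5022, -0.3718, 0.0305]
tool_rot: [0.493, 0.87, 0.0, -0.002]
ft_force: [-0.7, 0.5, 0.2]
grip_width: 0.0117
```

```bash
python3 -m jog '[{"grip":255,"travel":[0,0,2],"twist":0},{"grip":255,"travel":[0,0,3],"twist":0},{"grip":255,"travel":[0,0,3],"twist":0},{"grip":255,"travel":[0,0,3.5],"twist":0},{"grip":255,"travel":[0,3,0.5],"twist":-4},{"grip":255,"travel":[0,3,0],"twist":-4.2},{"grip":255,"travel":[0.5,4,0],"twist":0},{"grip":255,"travel":[0.5,4,0],"twist":0}]'
python3 -m jog '[{"grip":255,"travel":[0.5,4,0],"twist":0},{"grip":255,"travel":[0,2,0],"twist":0},{"grip":255,"travel":[0,1.2,0],"twist":0},{"grip":255,"travel":[0,0,0],"twist":0},{"grip":255,"travel":[0,0,0],"twist":0}]'
python3 - <<'E'
from h import *
o=wrist('w10');print(o['position'],o['tool_rot'],o['q'],o['time'],o['grip_width'])
n=o['tool_rot'];print('yaw',2*np.degrees(np.arctan2(n[1],n[0]))-90)
T=np.array(o['position']);z=T[2]+.0095
print('leaf top z',z,'kn px',proj('w10',T+[-.0203,.0486,.0095]),'pin tip px',proj('w10',(.497,-.1115,.095)))
cv2.imwrite('pics/w10b.png',cv2.resize(cv2.imread('pics/w10.png')[50:250,160:360],None,fx=3,fy=3,interpolation=2))
E
```

```text
time: 17.55
position: [0.5119, -0.2306, 0.1504]
tool_rot: [0.555, 0.832, 0.001, -0.003]
ft_force: [0.9, -0.7, -1.2]
grip_width: 0.0118
time: 18.05
position: [0.5177, -0.1607, 0.1505]
tool_rot: [0.554, 0.832, 0.0, -0.002]
ft_force: [0.4, 0.3, -2.1]
grip_width: 0.012
[ 0.51768846 -0.16070803  0.1505437 ] [ 5.54363969e-01  8.32272278e-01  4.89417377e-04 -1.79016295e-03] [-5.07908476e-01  5.50928577e-01  1.72692255e+00  1.65334560e-03
  8.67233243e-01 -9.04577196e-01] 18.05 0.011984329330200848
yaw 22.66603307180361
leaf top z 0.16004369534121435 kn px [252.8929801  155.93138627] pin tip px [253.62422383 142.56890831]
```

View pics/w10b.png

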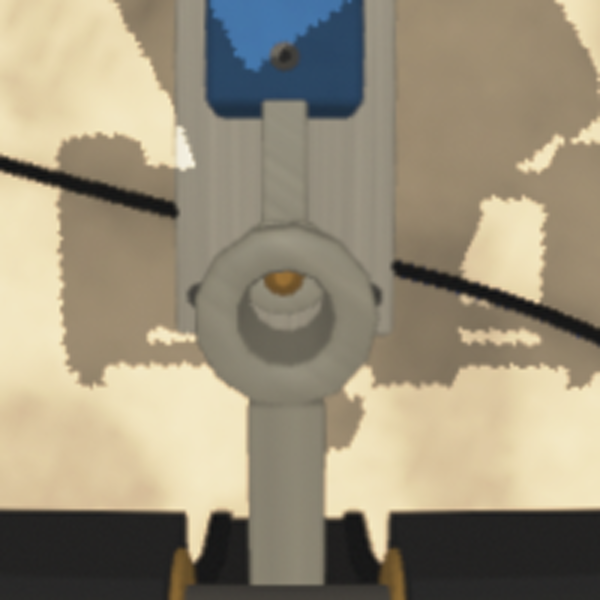

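```bash
python3 - <<'E'
from h import *
for z in(.157,.16,.163):print(z,onz('w10',(255.1,154),z))
for z in(.09,.095):print('pin',onz('w10',(254.3,143.3),z))
# fixed leaf centreline at z=.045
print('leaf line',onz('w10',(160+284.5/3-.3,50+150/3-.3),.045))
T=np.array(get_obs()['position']);print('kn offset',(onz('w10',(255.1,154),.16)-T))
E
```

```text
0.157 [ 0.49809374 -0.11127098  0.157     ]
0.16 [ 0.49796132 -0.11093756  0.16      ]
0.163 [ 0.4978289  -0.11060413  0.163     ]
pin [ 0.49773624 -0.11217038  0.09      ]
pin [ 0.49759788 -0.11177732  0.095     ]
leaf line [ 0.48524275 -0.082235    0.045     ]
kn offset [-0.01978545  0.05023949  0.00942785]
```

```bash
python3 -m jog '[{"grip":255,"travel":[-0.07,-0.06,0],"twist":0},{"grip":255,"travel":[0,0,-1],"twist":0},{"grip":255,"travel":[0,0,-1],"twist":0},{"grip":255,"travel":[0,0,-1],"twist":0},{"grip":255,"travel":[0,0,-1],"twist":0},{"grip":255,"travel":[0,0,-1],"twist":0},{"grip":255,"travel":[0,0,0],"twist":0},{"grip":255,"travel":[0,0,0],"twist":0}]'
```

```text
time: 18.9
position: [0.5165, -0.1603, 0.1001]
tool_rot: [0.554, 0.832, 0.001, -0.003]
ft_force: [0.9, 0.0, -1.5]
grip_width: 0.0119
```

```bash
python3 -m jog '[{"grip":255,"travel":[0,0,-1],"twist":0},{"grip":255,"travel":[0,0,-0.95],"twist":0},{"grip":255,"travel":[0,0,0],"twist":0},{"grip":255,"travel":[0,0,0],"twist":0},{"grip":255,"travel":[0,0,0],"twist":0}]'
python3 - <<'E'
from h import *
o=wrist('w11');print(o['position'],o['tool_rot'],o['ft_force'],o['moment'],o['time'],o['grip_width'])
b=cv2.cvtColor(camera('side'),cv2.COLOR_RGB2BGR);cv2.imwrite('pics/side11.png',b)
for n in('dish','glass_beaker','lab_timer','tall_jar'):find(n,'side')
a=cv2.imread('pics/w11.png')[60:240,160:360]
cv2.imwrite('pics/v11.png',np.hstack([cv2.resize(a,(440,396),interpolation=2),cv2.resize(b[180:280,220:310],(356,396),interpolation=2)]))
E
```

```text
time: 19.4
position: [0.5168, -0.1605, 0.0811]
tool_rot: [0.554, 0.832, 0.001, -0.002]
ft_force: [-0.3, 0.3, -1.9]
grip_width: 0.0118
[ 0.51676532 -0.1604813   0.08113401] [ 5.54353803e-01  8.32277999e-01  7.15111799e-04 -2.16382026e-03] [-0.28078083  0.28420111 -1.85163882] [-0.10811826 -0.0031771   0.04585585] 19.4 0.011791997962969833
dish [([0.399, 0.103, 0.018], 0.61)]
glass_beaker [([0.63, -0.117, 0.077], 0.64)]
lab_timer [([0.377, -0.21, 0.019], 0.57)]
tall_jar [([0.377, -0.211, 0.018], 0.6), ([0.496, -0.108, 0.084], 0.37)]
```

```bash
python3 - <<'E'
from h import *
im=cv2.imread('pics/w11.png');h=cv2.cvtColor(im,cv2.COLOR_BGR2HSV)
m=cv2.inRange(h,(8,110,50),(28,255,255));m[205:]=0;m[:110]=0;m[:,:230]=0;m[:,285:]=0
k,l,st,ce=cv2.connectedComponentsWithStats(m)
print([(st[i].tolist(),ce[i].round(1)) for i in range(1,k) if st[i,4]>5])
g=cv2.cvtColor(im,cv2.COLOR_BGR2GRAY)
sub=cv2.resize(g[120:210,205:305],None,fx=4,fy=4,interpolation=2)
for lo,hi in((80,150),(35,70)):
    c=cv2.HoughCircles(sub,cv2.HOUGH_GRADIENT,1,30,param1=80,param2=25,minRadius=lo,maxRadius=hi)
    if c is not None: print(lo,[(round(x/4+205-.4,1),round(y/4+120-.4,1),round(r/4,1)) for x,y,r in c[0][:4]])
T=np.array(get_obs()['position'])
print('pred knuckle top',proj('w11',T+[-.0198,.0502,.0095]),'pred pin tip',proj('w11',(.4972,-.1115,.095)),proj('w11',(.4972,-.1115,.089)))
k1=np.array(T+[-.0198,.0502,.0095]);print(k1)
print(np.array(im[150:176,255:256,:]).reshape(-1,3).tolist())
E
```

```text
[([245, 141, 20, 23, 372], array([254.9, 151.9]))]
pred knuckle top [255.26123992 153.0503951 ] pred pin tip [254.72163637 157.00076804] [254.76581994 155.29741009]
[ 0.4969359  -0.11028124  0.0907989 ]
[[48, 97, 130], [50, 102, 138], [53, 109, 147], [53, 109, 149], [54, 110, 149], [54, 110, 149], [54, 110, 149], [54, 110, 150], [53, 109, 149], [50, 102, 139], [44, 88, 119], [42, 81, 109], [41, 79, 105], [46, 80, 103], [70, 90, 104], [87, 101, 106], [88, 102, 106], [89, 102, 106], [89, 102, 106], [89, 103, 107], [91, 105, 109], [100, 115, 119], [116, 133, 138], [125, 143, 148], [125, 142, 147], [123, 141, 146]]
```

```bash
python3 - <<'E'
from h import *
im=cv2.imread('pics/w11.png').astype(int)
print('row158',[(c,*im[158,c]) for c in range(228,284,1)][::1])
print('col255',[(r,*im[r,255]) for r in range(120,150)])
E
```

```text
row158 [(228, np.int64(113), np.int64(130), np.int64(136)), (229, np.int64(114), np.int64(132), np.int64(138)), (230, np.int64(115), np.int64(133), np.int64(139)), (231, np.int64(117), np.int64(134), np.int64(141)), (232, np.int64(118), np.int64(135), np.int64(142)), (233, np.int64(119), np.int64(136), np.int64(142)), (234, np.int64(120), np.int64(137), np.int64(143)), (235, np.int64(121), np.int64(138), np.int64(143)), (236, np.int64(119), np.int64(137), np.int64(142)), (237, np.int64(117), np.int64(134), np.int64(140)), (238, np.int64(112), np.int64(129), np.int64(134)), (239, np.int64(91), np.int64(105), np.int64(110)), (240, np.int64(83), np.int64(95), np.int64(99)), (241, np.int64(83), np.int64(95), np.int64(99)), (242, np.int64(84), np.int64(96), np.int64(100)), (243, np.int64(83), np.int64(96), np.int64(100)), (244, np.int64(84), np.int64(97), np.int64(101)), (245, np.int64(80), np.int64(94), np.int64(102)), (246, np.int64(55), np.int64(83), np.int64(104)), (247, np.int64(44), np.int64(81), np.int64(107)), (248, np.int64(42), np.int64(82), np.int64(110)), (249, np.int64(42), n
[... 2601 characters left out ...]
np.int64(114), np.int64(131), np.int64(137)), (137, np.int64(110), np.int64(128), np.int64(134)), (138, np.int64(108), np.int64(125), np.int64(130)), (139, np.int64(99), np.int64(115), np.int64(121)), (140, np.int64(68), np.int64(92), np.int64(107)), (141, np.int64(46), np.int64(84), np.int64(112)), (142, np.int64(42), np.int64(83), np.int64(114)), (143, np.int64(44), np.int64(85), np.int64(115)), (144, np.int64(44), np.int64(86), np.int64(116)), (145, np.int64(45), np.int64(88), np.int64(119)), (146, np.int64(45), np.int64(90), np.int64(121)), (147, np.int64(46), np.int64(91), np.int64(122)), (148, np.int64(46), np.int64(92), np.int64(124)), (149, np.int64(47), np.int64(94), np.int64(127))]
```

```bash
python3 -c "
from rig import *
o=get_obs();print(o['time'],o['position'],o['ft_force'],max(abs(v) for v in o['joint_velocities']));print(hand_in())"
```

```text
19.7 [ 0.5167359  -0.16048124  0.0812989 ] [-0.45791744  0.86776977 -1.50350408] 0.003017925249107757
the job is handed in; nothing more can be done
None
```

I put the brass pin in the fixed knuckle's bore and let go. I then threaded the left-most loose leaf down over it and handed in at 19.7 s, still gripping the leaf at 40 N.

**Last checks:**
- **Knuckle over pin:** in the last wrist picture, read from pixel values, the leaf's bore was centred on the pin to about 0.7 mm.
- **Gap:** about 5.5–6 mm, worked out from the tool height rather than seen directly.
- **Alignment:** tool yaw 22.7°, against 22.7° measured for the fixed leaf, so the hinge is open flat and pointing away from the block.
- **Contact:** the wrist carried only about the leaf's weight (roughly 1.5–1.9 N down), and the arm was at rest.
- **Dish, beaker and timer:** the last side-camera search found them where they started. The beaker reading was 6 mm off, within the finder's scatter.

**Failed or disagreed:**
- **Pin seating:** the pin showed no clear contact force at the bore floor. The tool ended about 6 mm lower than the gripping height implied, so the pin probably slipped in the fingers.
- **Pin height:** after release, pixel estimates put the pin's top a few millimetres lower than expected. It can't sit below the floor, so I took it as fully home.
- **Tall jar:** it wasn't found in the last search; the finder's two hits for it were other things. The arm never went near it.
- **Final view:** I had used all 12 pictures, so the final pose was checked only by numbers.

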